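# Feed a plaster cast into the light-curing box with the push stick

## Task

Take the push stick off the purple mat and with it, not with the gripper, feed the plaster cast along the infeed deck, in under the hinged amber guard and on until it is pressed home against the sprung back stop: push until you clearly feel the stop give, but never ram it, the plaster chips. Then draw the stick out so that the guard drops shut, and lay it back flat on the mat. Leave everything else on the bench where it is.

Things in the scene. Friction and masses are not known exactly. Their poses are not given: they have to be found in the camera images.
- unit: White light-curing box, fixed: 190 wide, 215 deep, 128 high, with an infeed deck 140 long before its mouth. Origin at table level under the middle of the mouth; +x points into the box (feed direction), +y to the left of that, z up. Deck and chamber floor are one level surface 20 mm above the table. The mouth (x = 0) is 80 wide and 52 high above the deck; the chamber's roof is an amber window.
- hood: Upper part of the same box, over and around the chamber: the two lamp housings, rear electronics, window and, carried inside it, the back stop (the only part of it that the cast meets). Same origin and axes as the unit.
- mouth (a point): Middle of the mouth at deck level (20 mm above the table); x = 0, y = 0, z = 20 mm in the unit's frame.
- deck_end (a point): Middle of the infeed deck's outer edge, at deck level: x = -140 mm in the unit's frame. Two steel side rails, 16 mm high above the deck, guide the cast: they stand about 114 mm apart here, close in evenly to 62 mm apart at x = -40 mm, and stay 62 mm apart from there to x = 165 mm.
- chamber (a point): Point on the chamber floor, x = 124 mm in the unit's frame. The back stop's face stands within 20 mm of here (x = 104 to 144 mm): a block clamped at another depth each time, not measured, with a rubber pad 50 wide on springs: 3 N per mm, 7 mm of travel, then solid. Feel it as a steady rise of the push on top of the drag (1 to 4 N while sliding). Let go, it eases the cast back to its free position.
- guard (a joint): Hinged amber guard flap across the mouth, 62 wide, 42 tall, its hinge 52 mm above the deck at x = 0. Angle in rad: 0 hangs shut (lower edge 10 mm above the deck), grows to 1.45 as it swings inwards and up. A light spring shuts it; the cast or the stick just pushes it up with 1 to 2 N, and it lies on top of what passes under it.
- cast: Stone dental cast on a lilac plaster base: 62 long, 58 wide, 34 high, about 0.2 kg; tooth arch on top, angled front corners, flat heel face 58 wide and 20 high. It stands on the infeed deck between the flared rails, somewhat askew. Origin: centre of its underside; +x towards its nose (points to the mouth), z up.
- cast_nose (a point): Middle of the cast's front face, at its underside, 31 mm ahead of its origin.
- cast_heel (a point): Middle of the cast's flat heel face (where the stick pushes), at its underside, 31 mm behind its origin. A final push of 6 to 9 N presses it well home; the plaster chips above 13 N.
- stick: Push stick, 0.09 kg: wooden bar 12 wide, 24 high, with a flat T-shaped foot 40 wide, 8 thick, 24 high at its front end and a raised red grip at its rear end. Origin: at the underside below the middle of the grip; +x along the bar to the foot, whose front face is at x = 165 mm; rear end at x = -30 mm. It lies on the mat the right way up, ready to use.
- stick_grip (a point): Point to grip, 48 mm straight above the stick's origin: the middle of the red grip, 60 long, 16 thick, from 24 to 62 mm above the stick's underside; take it across its 16 mm from above.
- stick_foot (a point): Middle of the foot's flat front face, at the stick's underside.
- mat: Purple work mat, fixed, 340 (x) by 440 (y), 3 thick; origin at the centre of its underside.
- cast2: Another cast, on a teal base, on the mat. Leave alone.
- jar: Small glass jar with white cap, 38 across, 45 high, on the mat's far side. Leave alone.
- tub: White round tub, 110 across, 32 high. Leave alone.
- bin: Open orange box, 100 x 130 x 75 high. Leave alone.
- mug: White mug, 80 across, 90 high. Leave alone.
- palette: Grey ceramic palette, 100 x 150 x 18. Leave alone.
- forceps: Steel forceps lying on the bench, about 160 long. Leave alone.
- spatula: Small brush lying on the mat, 170 long; origin under its middle. Leave alone.
Not all that is in view belongs to the job. Leave any pink look-alike of the stick alone. Leave any yellow look-alike of the cast alone.

How it is judged:
On the way, in this order (a step that is already met when the one before it is completed fails the run):
1. the cast is going in under the guard, pushed by the stick: its nose over 30 mm inside the mouth (x of cast_nose in the frame of unit above 0.03 m and contact force between stick and cast above 0.2 N), for 0.05 s.
2. the stick presses the cast home: over 3 N on the sprung back stop for 0.2 s (contact force between cast and hood above 3 N and contact force between stick and cast above 1 N), for 0.2 s.
3. the stick is out of the mouth and the guard has dropped shut (value of joint guard below 0.1 rad and x of stick_foot in the frame of unit below -0.005 m), for 0.2 s.
At the end, for the whole second after the job is handed in: The cast stands flat and straight in the chamber with its nose still resting against the back stop, over 100 mm inside the mouth, the guard hangs shut (under 0.1 rad), and the push stick lies flat and still, whole on the purple mat (x of cast_nose in the frame of unit above 0.1 m and contact force between cast and hood above 0.05 N and angle between cast's own z axis and vertical below 0.08 rad and angle between the x axis of cast and the x axis of unit, either way round below 0.12 rad and linear speed of cast below 0.01 m/s and value of joint guard below 0.1 rad and x of stick in the frame of mat between -0.17 and 0.17 m and y of stick in the frame of mat between -0.22 and 0.22 m and x of stick_foot in the frame of mat between -0.17 and 0.17 m and y of stick_foot in the frame of mat between -0.22 and 0.22 m and z of stick in the frame of mat below 0.009 m and angle between stick's own z axis and vertical below 0.12 rad and linear speed of stick below 0.02 m/s); the robot touches nothing.
It fails at once if the cast is rammed: over 16 N between stick and cast, or over 13 N on the back stop (contact force between stick and cast above 16 N or contact force between cast and hood above 13 N).
It fails at once if the gripper or arm touches the cast (contact force between any of the fingers, the arm and cast above 0.5 N).
It fails at once if the cast is tipped up or over (angle between cast's own z axis and vertical above 0.3 rad).
It fails at once if another thing on the bench is shifted by over 25 mm (distance of any of cast2, jar, tub, bin, mug, palette, forceps, spatula from where it was at the start of the episode above 0.025 m).
It also fails if it takes over 69 s, if anything falls off the work surface, if the arm or the gripper's body presses on something with over 40 N, if the wrist force passes 120 N, or if a joint passes its speed limit or range.

## Robot

A 7-joint arm with a two-finger parallel gripper is mounted at the origin on the work surface. World frame = base frame: x ahead of the robot, y to its left, z up, the work surface at z = 0. Lengths are in m, angles in rad, forces in N, time in s.
With the tool pointing down it reaches from about 0.35 to 0.9 m from the base axis. Payload 7.2 kg.
Tool frame: the origin (TCP) lies between the finger pads; the fingertips stand 19 mm ahead of it and the grasp point (between the pads) is the TCP; z points along the fingers, y is the line along which they close (so a half turn about z gives the same grasp; the last joint's range is limited). The gripper opens to 85 mm and grips with 20 to 120 N. Pads are 22 mm wide; open, the fingers measure 114 mm over their backs; the gripper's body (76 mm by 85 mm) begins 54 mm behind the grasp point. The pads swing forward as they close: fully open they stand 13 mm farther back than shut.
Start: joints at [1.225, 0.411, -0.013, 1.596, 0.006, 1.134, -0.082], TCP at [0.171, -0.601, 0.25] pointing down, gripper open.
Joint ranges: [-2.95, 2.95], [-0.29, 1.99], [-1.47, 1.44], [0.14, 2.54], [-1.03, 4.17], [0.13, 1.85], [-2.86, 2.86]. Speed limits (rad/s): [2.39, 2.39, 3.01, 3.01, 3.14, 3.14, 3.14].

## Interface

Orientations are given as a unit quaternion [w, x, y, z].
In Python, from bench import robot, vision gives the robot as it stands. The module is installed in compiled form; this text tells all that it offers.
- The arm moves only by the shell command python3 -m pendant 'ROWS' [FORCE]. ROWS is JSON, a list of rows, each a list of 5 numbers: the shift along the tool's x, y, z in cm, then the turn about the tool's z in rad, then the opening in per cent of the stroke, from 0 (shut) to 100 (fully open). A call has 1 to 12 rows; each row is the pose to reach, as a shift and turn from the pose commanded when the call began, along the tool's axes at that moment; what a row does not reach only later rows make up. A row lasts 1/8 s, in which the tool goes at most 62.5 mm and 10.7 degrees, less where a joint would pass 70% of its speed; a pose out of reach is approached as far as the arm can. A call with a gripper value outside its range is refused whole. The fingers move at their own pace and stop on an object; FORCE is the grip in N (left out, the last holds). Time passes only in rows, so rows that repeat a pose let the fingers close. It gives the time, the measured TCP pose, the force, the opening and the grip force at its end, in the units of the state.
- robot.get_state(): the state, without advancing time (a new reading comes with each control period).
- vision.grab_frame(name): name is "scene" or "top" or "wrist"; returns a dict with "color" (400x640x3 uint8, red, green, blue), "depth" (400x640 float32, m along the optical axis (not along the pixel's ray), 0 where there is no reading), "fx", "fy", "cx", "cy" (pixels), "extrinsics" (4x4, takes a point from world to camera coordinates). Camera axes: x right, y up, looking along -z (the intrinsics and any distortion apply to the point x, -y, -z); pixel columns grow to the right and rows downward; lengths in m; the calibration is good to about 2 mm. A picture is of the moment at which its call begins.
- robot.close_job(): hands the job in; it is judged then, once.
The state is a dict: "t": time; "q": joint angles; "qvel": joint speeds; "joint_torque": joint torques, N m; "eef_pos": TCP position; "eef_rot": TCP orientation; "force": force on the tool from outside, world axes, zero at the start; "torque": the same for the moment, N m; "width": finger opening in m; "gripper_force": force on a finger pad.
Only numpy, scipy, OpenCV 4.12 (cv2) and the standard library are available. Lean on these libraries where they do the work, as an engineer would, in place of code of your own. Each camera call takes 0.05 s, during which the arm holds its last target. There are 200 camera calls.

## Working session

There is one attempt and no reset: what is moved stays moved. The work goes in short steps, Python scripts to look and compute and a shell command to move; the robot and the scene stay as the last step left them, time stands still between calls to the robot, and variables do not carry over. Pictures are saved under pics/ and viewed, at most 10 in all, crops included, and the job is handed in when it is done.

```bash
mkdir -p pics; python3 - <<'E'
from bench import robot, vision
import cv2, numpy as np
s=robot.get_state(); print(s)
for n in ("top","scene"):
    f=vision.grab_frame(n); cv2.imwrite(f"pics/{n}0.png",f["color"][:,:,::-1]); np.savez(f"{n}0.npz",**f)
    print(n,f["fx"],f["fy"],f["cx"],f["cy"],f["extrinsics"],f.keys())
E
```

```text
{'t': 0.0, 'q': array([ 1.22480672,  0.41192646, -0.01271604,  1.5970427 ,  0.00560361,
        1.1343084 , -0.08219653]), 'qvel': array([ 0.00048169, -0.00108153,  0.00034534, -0.0011    ,  0.00203849,
       -0.00329076, -0.00125749]), 'joint_torque': array([ 1.46162588e-04, -6.00623345e+01,  6.81988634e-01, -2.99420214e+01,
        1.38913552e-02,  1.02542771e-02, -8.09060126e-07]), 'eef_pos': array([ 0.17122867, -0.60060007,  0.24943703]), 'eef_rot': array([-8.06349727e-04,  9.90366971e-01,  1.38465092e-01, -1.72660324e-04]), 'force': array([-0.07803195, -0.23862959, -0.94212568]), 'torque': array([-0.02191926,  0.00441057,  0.02910717]), 'gripper_force': 0.0, 'width': 0.08522338702885697}
top 375.5007368704991 375.5007368704991 321.4923418171538 196.80786954174383 [[ 2.40219001e-02 -9.99708645e-01  2.36075897e-03  7.19705006e-02]
 [ 9.97600131e-01  2.41244923e-02  6.48998216e-02 -5.65787889e-01]
 [-6.49378649e-02  7.96076421e-04  9.97888992e-01 -1.28686318e+00]
 [ 0.00000000e+00  0.00000000e+00  0.00000000e+00  1.00000000e+00]] dict_keys(['color', 'depth', 'fx', 'fy', 'cx', 'cy', 'extrinsics'])
scene 510.24042572970615 510.24042572970615 316.8438731249922 201.20157061012634 [[ 0.71542179  0.69849845  0.01647959 -0.4796931 ]
 [-0.52543958  0.52232427  0.67163279  0.17216297]
 [ 0.46052677 -0.48915976  0.7407009  -1.85505697]
 [ 0.          0.          0.          1.        ]] dict_keys(['color', 'depth', 'fx', 'fy', 'cx', 'cy', 'extrinsics'])
```

View pics/top0.png

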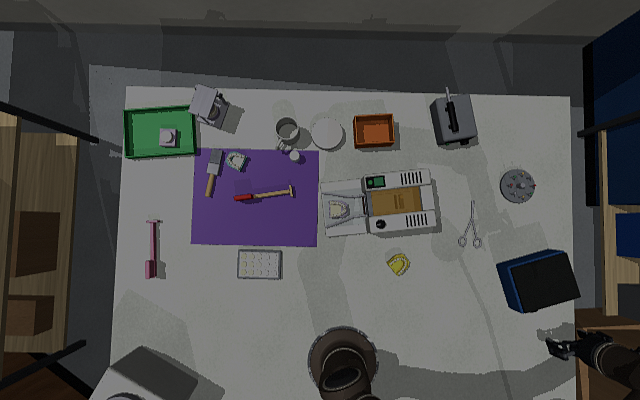

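View pics/scene0.png

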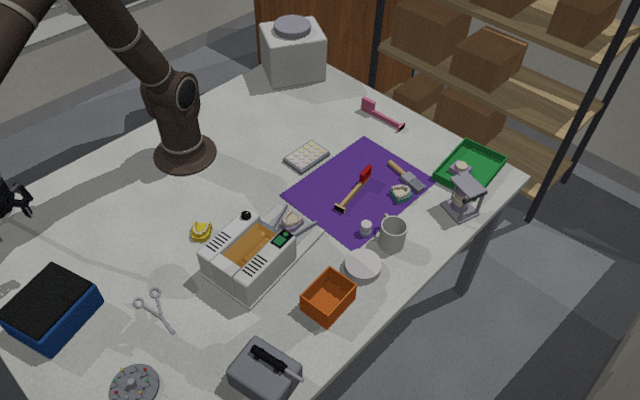

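The top view shows the stick on the mat, with the red grip at (243,197) and the foot at (292,190). The unit is at (320–438, 170–237), its mouth near x=365, with the cast at (340,209). Feed points right in the image, which is about world -y. The pink and yellow look-alikes are at (152,250) and (398,264).

```bash
cat > h.py <<'E'
import numpy as np, cv2
def w(f,u,v,z):
    E=f["extrinsics"]; R=E[:3,:3]; c=-R.T@E[:3,3]
    d=np.stack([(np.asarray(u,float)-f["cx"])/f["fx"],-(np.asarray(v,float)-f["cy"])/f["fy"],-np.ones_like(np.asarray(u,float))],-1)@R
    return c+d*((z-c[2])/d[...,2])[...,None]
def cloud(f):
    v,u=np.mgrid[:400,:640]; D=f["depth"]; E=f["extrinsics"]
    p=np.stack([(u-f["cx"])/f["fx"]*D,-(v-f["cy"])/f["fy"]*D,-D],-1)
    return (p-E[:3,3])@E[:3,:3]
def px(f,P):
    p=np.asarray(P)@f["extrinsics"][:3,:3].T+f["extrinsics"][:3,3]
    return np.stack([f["cx"]+f["fx"]*p[...,0]/-p[...,2],f["cy"]-f["fy"]*p[...,1]/-p[...,2]],-1)
E
python3 - <<'E'
from h import *
f=dict(np.load("top0.npz")); C=cloud(f); h=cv2.cvtColor(f["color"],cv2.COLOR_RGB2HSV)
im=f["color"].astype(int); H,S,V=h[...,0],h[...,1],h[...,2]
red=((H<6)|(H>174))&(S>180); red[:150]=0; red[240:]=0
v,u=np.where(red); print("red",len(u),u.mean(),v.mean(),w(f,u,v,.065).mean(0),C[red].mean(0),C[red][:,2].max())
pur=(H>125)&(H<145)&(S>100); v,u=np.where(pur); 
P=w(f,u,v,.003).astype(np.float32); print("mat",cv2.minAreaRect(P[:,:2]))
wood=(H>8)&(H<25)&(S>60); wood[:183]=0; wood[205:]=0; wood[:,:235]=0; wood[:,300:]=0
v,u=np.where(wood); P=w(f,u,v,.027); print("wood",len(u),cv2.minAreaRect(P[:,:2].astype(np.float32)),C[wood][:,2].mean())
# unit: high points z in .1...14
m=(C[...,2]>.115)&(C[...,2]<.145); m[:165]=0;m[245:]=0;m[:,:315]=0;m[:,445:]=0
print("unit",cv2.minAreaRect(C[m][:,:2].astype(np.float32)),cv2.boxPoints(cv2.minAreaRect(C[m][:,:2].astype(np.float32))),C[m][:,2].mean())
b=cv2.resize(f["color"][150:255,180:450,::-1],None,fx=2.96,fy=2.96,interpolation=cv2.INTER_CUBIC); cv2.imwrite("pics/c1.png",b)
E
```

```text
red 115 309.69565217391306 195.47826086956522 [0.56443258 0.12457568 0.065     ] [ 0.57732966  0.04837013 -0.04553241] 0.0704687881752727Traceback (most recent call last):
  File "<stdin>", line 7, in <module>
cv2.error: OpenCV(4.12.0) /io/opencv/modules/imgproc/src/convhull.cpp:143: error: (-215:Assertion failed) total >= 0 && (depth == CV_32F || depth == CV_32S) in function 'convexHull'
```

```bash
cat > m.py <<'E'
from h import *
f=dict(np.load("top0.npz")); C=cloud(f); h=cv2.cvtColor(f["color"],cv2.COLOR_RGB2HSV)
H,S,V=h[...,0],h[...,1],h[...,2]
R=lambda P:cv2.minAreaRect(np.ascontiguousarray(P[:,:2],dtype=np.float32).reshape(-1,1,2))
def box(m,u0,u1,v0,v1):
    k=np.zeros_like(m); k[v0:v1,u0:u1]=m[v0:v1,u0:u1]; return k
red=box(((H<6)|(H>174))&(S>150),230,262,185,210)
v,u=np.where(red); print("red",len(u),u.mean(),v.mean(),w(f,u,v,.065).mean(0),C[red].max(0))
print(f["color"][240,200],h[240,200])
pur=box((abs(h.astype(int)-h[240,200]).max(-1)<25),180,325,140,255); v,u=np.where(pur)
print("mat",len(u),R(w(f,u,v,.003)))
wood=box((H>8)&(H<25)&(S>60),252,300,180,205)
v,u=np.where(wood); print("wood",len(u),R(w(f,u,v,.027)),C[wood].mean(0))
m=box((C[...,2]>.115)&(C[...,2]<.155),315,445,165,245)
r=R(C[m]);print("unit",r,cv2.boxPoints(r),C[m][:,2].mean())
b=cv2.resize(f["color"][150:255,180:450,::-1],None,fx=2.96,fy=2.96,interpolation=cv2.INTER_CUBIC); cv2.imwrite("pics/c1.png",b)
E
python3 m.py
```

```text
red 87 243.11494252873564 197.09195402298852 [0.55355167 0.34803065 0.065     ] [0.56460744 0.3806209  0.07046879]
[ 77  55 109] [132 126 109]
mat 10138 ((0.559752345085144, 0.319622278213501), (0.3361152112483978, 0.43773868680000305), 0.04385477676987648)
wood 156 ((0.5650319457054138, 0.25323575735092163), (0.037789806723594666, 0.1345895677804947), 16.29761505126953) [0.57010275 0.24872843 0.04887306]
unit ((0.553406298160553, -0.16460295021533966), (0.19029653072357178, 0.2159484624862671), 7.561117649078369) [[ 0.44487768 -0.07008751]
 [ 0.473293   -0.2841583 ]
 [ 0.6619349  -0.25911838]
 [ 0.6335196  -0.04504761]] 0.1273304178983393
```

View pics/c1.png

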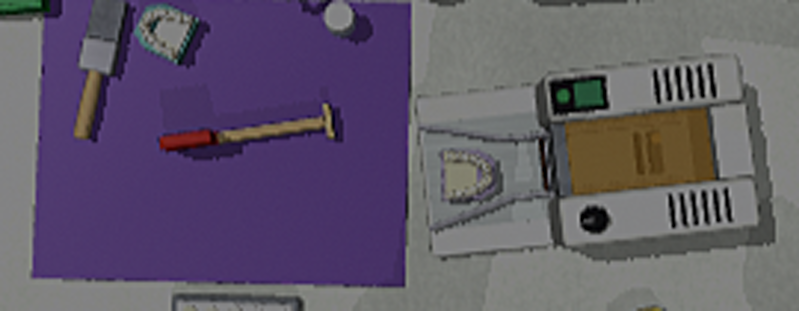

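The unit measures 190×215 mm, as given, and its feed yaw is about -82.4°. The crop shows the stick's grip at (188,140) and its foot at (331,120). Next I move over the stick for a wrist view.

```bash
python3 -m pendant '[[4.4,-5.7,0,-0.17,100],[8.8,-11.4,0,-0.34,100],[13.2,-17,0,-0.5,100],[17.6,-22.7,0,-0.67,100],[22,-28.4,0,-0.84,100],[26.4,-34.1,0,-1.0,100],[30.8,-39.8,0,-1.15,100],[35.2,-45.4,0,-1.3,100],[39.6,-51.1,0,-1.41,100],[44,-56.8,0,-1.41,100],[44,-56.8,0,-1.41,100]]' 60
python3 - <<'E'
from h import *; from bench import robot
from scipy.spatial.transform import Rotation as R
s=robot.get_state(); q=s["eef_rot"]; M=R.from_quat(np.roll(q,-1)).as_matrix(); print(M.round(3), s["eef_pos"],s["q"].round(2))
f=dict(np.load("top0.npz"))
g=w(f,180+188/2.96,150+140/2.96,.065); t=w(f,180+331/2.96,150+120/2.96,.027); print(g,t,np.hypot(*(t-g)[:2]),np.degrees(np.arctan2(*(t-g)[1::-1])))
print(M.T@(np.array([g[0],g[1]-.03,.25])-s["eef_pos"]))
E
```

```text
t: 1.48
eef_pos: [0.4276, 0.0388, 0.2504]
eef_rot: [0.0, 0.665, 0.747, 0.0]
force: [1.6, -0.7, -0.2]
width: 0.0854
gripper_force: 0.0
[[-0.116  0.993  0.001]
 [ 0.993  0.116 -0.001]
 [-0.001  0.001 -1.   ]] [0.42755671 0.03875489 0.25041629] [ 0.5   0.14 -0.76  2.    0.11  1.04 -0.19]
[0.55289376 0.34667343 0.065     ] [0.58254131 0.18860522 0.027     ] 0.16082455384067226 -79.37692874945336
[0.26149966 0.15673568 0.00034561]
```

```bash
python3 -m pendant '[[5.2,3.1,0,-0.07,100],[10.4,6.2,0,-0.07,100],[15.6,9.4,0,-0.07,100],[20.8,12.5,0,-0.07,100],[26.1,15.7,0,-0.07,100],[26.1,15.7,0,-0.07,100],[26.1,15.7,0,-0.07,100]]'
cat > look.py <<'E'
import sys; from h import *; from bench import robot,vision
n=sys.argv[1]; f=vision.grab_frame("wrist"); np.savez(n+".npz",**f); cv2.imwrite(f"pics/{n}.png",f["color"][:,:,::-1]); s=robot.get_state(); print(s["eef_pos"],s["eef_rot"],s["t"],s["q"].round(2))
E=f["extrinsics"]; print("cam",-E[:3,:3].T@E[:3,3],f["fx"])
E
python3 look.py w1
```

```text
t: 2.35
eef_pos: [0.5522, 0.3143, 0.2494]
eef_rot: [-0.0, 0.638, 0.77, -0.001]
force: [-0.0, -1.6, -0.2]
width: 0.0853
gripper_force: 0.0
[0.5525661  0.31332791 0.24978513] [ 2.09601337e-04  6.38302094e-01  7.69785545e-01 -7.79681994e-04] 2.4 [-0.08  0.54 -0.77  1.53  0.39  1.23 -0.72]
cam [0.53816621 0.38671783 0.37303312] 326.9434317934442
```

View pics/w1.png

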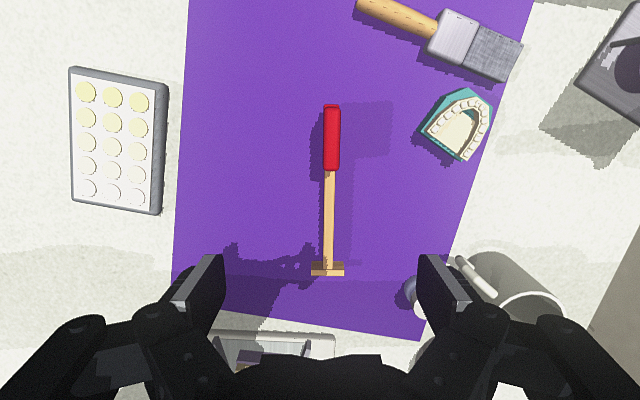

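The wrist view shows the stick clearly: the grip spans (324–340, 104–170) and the foot is at (328,270), with nothing close to it. Measuring both.

```bash
cat > st.py <<'E'
from h import *; import sys; from scipy.spatial.transform import Rotation as Ro
f=dict(np.load(sys.argv[1]+".npz")); from bench import robot
C=cloud(f); h=cv2.cvtColor(f["color"],cv2.COLOR_RGB2HSV); H,S=h[...,0],h[...,1]
red=(((H<8)|(H>172))&(S>150)&(C[...,2]>.058)&(C[...,2]<.075)).astype(np.uint8)
v,u=np.where(red); P=w(f,u,v,.065); r=cv2.minAreaRect(np.ascontiguousarray(P[:,:2],dtype=np.float32)); print("grip",r,C[red>0][:,2].mean())
wood=((H>8)&(H<28)&(S>60)&(C[...,2]>.018)&(C[...,2]<.035)); wood[:170]=0; wood[:,:280]=0; wood[:,380:]=0
v,u=np.where(wood); P=w(f,u,v,.027)[:,:2]; g=np.array(r[0])
d=P.mean(0)-g; d/=np.hypot(*d); n=np.array([-d[1],d[0]]); a=(P-g)@d; b=(P-g)@n
print("bar reach",a.min(),a.max(),"z",C[wood][:,2].mean()); ft=a>a.max()-.007; print("foot width",np.ptp(b[ft])); c=P[ft].mean(0)
bar=(a>.05)&(a<.14); vv,_,_,_=np.linalg.svd(P[bar]-P[bar].mean(0),full_matrices=False)[2][0],0,0,0
print("yaw grip->foot",np.degrees(np.arctan2(*(c-g)[::-1])),"bar",np.degrees(np.arctan2(*vv[::-1])))
s=robot.get_state(); M=Ro.from_quat(np.roll(s["eef_rot"],-1)).as_matrix(); print("toolx yaw",np.degrees(np.arctan2(M[1,0],M[0,0])))
print("tool shift cm",100*M.T@(np.array([*g,.051])-s["eef_pos"]))
E
python3 st.py w1
```

```text
grip ((0.5545375347137451, 0.35244834423065186), (0.014972591772675514, 0.05844797194004059), 9.843464851379395) 0.06458329438211426
bar reach 0.03832782798623302 0.16496024407935564 z 0.026739901647931327
foot width 0.03816211614894399
yaw grip->foot -80.02660797473546 bar 99.94659862630098
toolx yaw 100.66934995410192
tool shift cm [ 3.83411031  0.93655178 19.87261172]
```

```bash
python3 -m pendant '[[3.8,0.95,4,0.012,100],[3.8,0.95,8,0.012,100],[3.8,0.95,12,0.012,100],[3.8,0.95,16,0.012,100],[3.8,0.95,18,0.012,100],[3.8,0.95,19.8,0.012,100],[3.8,0.95,19.8,0.012,100],[3.8,0.95,19.8,0.012,0],[3.8,0.95,19.8,0.012,0],[3.8,0.95,19.8,0.012,0],[3.8,0.95,19.8,0.012,0],[3.8,0.95,19.8,0.012,0]]' 80
```

```text
t: 3.9
eef_pos: [0.5553, 0.354, 0.0528]
eef_rot: [0.0, 0.643, 0.766, 0.0]
force: [-0.9, 0.0, 4.2]
width: 0.0151
gripper_force: 78.5
```

Grasped with an opening of 15.1 mm and 78 N. I lift and move beside the deck to measure the unit and cast with the wrist camera.

```bash
python3 -m pendant '[[0,0,-3,0,0],[0,0,-8,0,0],[0,0,-13,0,0],[-4,0,-17,0,0],[-9,0.4,-20,0,0],[-14,0.7,-23,0,0],[-19,1,-24.7,0,0],[-24,1.3,-24.7,0,0],[-29,1.3,-24.7,0,0],[-30,1.3,-24.7,0,0],[-30,1.3,-24.7,0,0]]' 80
python3 look.py w2
```

```text
t: 5.28
eef_pos: [0.6198, 0.0601, 0.2989]
eef_rot: [-0.0, 0.643, 0.766, -0.0]
force: [0.6, 0.8, -0.5]
width: 0.0149
gripper_force: 78.0
[0.61959726 0.06172342 0.29919261] [-4.51822757e-04  6.42276577e-01  7.66472799e-01  2.08286300e-04] 5.325 [ 0.35  0.48 -0.76  1.5   0.33  1.3  -0.27]
cam [0.60668044 0.13254839 0.42267775] 326.9434317934442
```

View pics/w2.png

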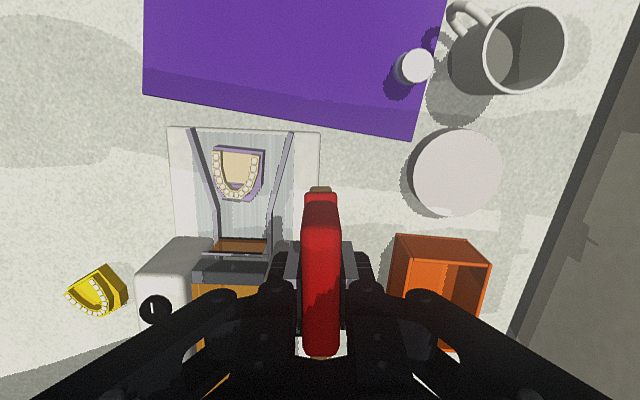

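The wrist view shows the deck between (167,128) and (320,132). The rails run from (193,130) and (291,133) to (217,215) and (270,215), and the cast's heel edge is at (214–264, 148). I fit these with depth and rays.

```bash
cat > un.py <<'E'
from h import *
f=dict(np.load("w2.npz")); C=cloud(f); h=cv2.cvtColor(f["color"],cv2.COLOR_RGB2HSV); H,S,V=h[...,0].astype(int),h[...,1],h[...,2]
o=np.array([.5392,-.0576]); a=np.radians(-82.44); ex=np.array([np.cos(a),np.sin(a)]); ey=np.array([-ex[1],ex[0]])
X=(C[...,:2]-o)@ex; Y=(C[...,:2]-o)@ey; Z=C[...,2]
print("deck z",np.median(Z[170:180,235:250]),Z[215:235,235:250].mean(), "px of mouth",px(f,[*o,.02]))
# rail tops at z .036 per row
rail=(Z>.030)&(Z<.041)&(X>-.16)&(X<-.01)&(abs(Y)<.075)
for lo in np.arange(-.14,-.01,.015):
    k=rail&(X>lo)&(X<lo+.015); l=Y[k&(Y>0)&(Y>.026)]; r=Y[k&(Y<-.026)]
    print(round(lo+.0075,4),[ (len(q),q.min().round(4),np.median(q).round(4),q.max().round(4)) for q in (l,r) if len(q)])
dk=(Z>.014)&(Z<.026)&(abs(Y)<.1)
for y0 in np.arange(-.09,.07,.02):
    k=dk&(Y>y0)&(Y<y0+.02)&(X<-.1); print("edge",round(y0+.01,3),X[k].min().round(4))
k=dk&(X>-.13)&(X<-.03); print("deck y ext",[ (Y[k&(X>x)&(X<x+.02)].min().round(4),Y[k&(X>x)&(X<x+.02)].max().round(4)) for x in (-.13,-.11,-.09,-.07)])
# cast
lil=(H>110)&(H<160)&(S>30)&(X>-.15)&(X<-.02)&(abs(Y)<.045)&(Z>.03)&(Z<.06)
k=(Z>.036)&(Z<.06)&(X>-.16)&(X<-.02)&(abs(Y)<.05)
for nm,m in (("lil",lil),):
    P=np.stack([X[m],Y[m]],-1).astype(np.float32); print(nm,len(P),cv2.minAreaRect(np.ascontiguousarray(P)),P.min(0),P.max(0),np.percentile(Z[m],[5,50,95]))
for y0 in np.arange(-.03,.03,.008):
    q=lil&(Y>y0)&(Y<y0+.008); q.any() and print("heel",round(y0+.004,3),X[q].min().round(4))
print("cast all", np.stack([X[k&(Z>.038)],Y[k&(Z>.038)]]).min(1),np.stack([X[k&(Z>.038)],Y[k&(Z>.038)]]).max(1))
E
python3 un.py
```

```text
deck z 0.04319725824825525 0.020080241930421846 px of mouth [246.13076605 236.05408145]
-0.1325 [(72, np.float64(0.0518), np.float64(0.0566), np.float64(0.0601)), (93, np.float64(-0.0645), np.float64(-0.0588), np.float64(-0.055))]
-0.1175 [(72, np.float64(0.026), np.float64(0.0522), np.float64(0.0568)), (114, np.float64(-0.0608), np.float64(-0.0541), np.float64(-0.0262))]
-0.1025 [(67, np.float64(0.0438), np.float64(0.0486), np.float64(0.053)), (86, np.float64(-0.0564), np.float64(-0.0509), np.float64(-0.0473))]
-0.0875 [(65, np.float64(0.0403), np.float64(0.0442), np.float64(0.0489)), (100, np.float64(-0.0523), np.float64(-0.0469), np.float64(-0.0322))]
-0.0725 [(61, np.float64(0.0367), np.float64(0.0404), np.float64(0.0452)), (111, np.float64(-0.0486), np.float64(-0.0423), np.float64(-0.0261))]
-0.0575 [(62, np.float64(0.033), np.float64(0.0368), np.float64(0.0414)), (88, np.float64(-0.0456), np.float64(-0.0391), np.float64(-0.0264))]
-0.0425 [(56, np.float64(0.0303), np.float64(0.0331), np.float64(0.0369)), (74, np.float64(-0.0404), np.float64(-0.0357), np.float64(-0.0328))]
-0.02
[... 332 characters left out ...]
.1397
edge -0.02 -0.1397
edge 0.0 -0.1399
edge 0.02 -0.1399
edge 0.04 -0.1398
edge 0.06 -0.1405
deck y ext [(np.float64(-0.0956), np.float64(0.0926)), (np.float64(-0.0961), np.float64(0.0931)), (np.float64(-0.0963), np.float64(0.0929)), (np.float64(-0.0963), np.float64(0.0817))]
lil 520 ((-0.08813445270061493, -0.004502616822719574), (0.05729440599679947, 0.062238287180662155), 86.11101531982422) [-0.12064449 -0.03391888] [-0.05662198  0.02603655] [0.03319332 0.03978031 0.04110026]
heel -0.026 -0.1206
heel -0.018 -0.1201
heel -0.01 -0.1198
heel -0.002 -0.1191
heel 0.006 -0.1187
heel 0.014 -0.1181
heel 0.022 -0.1175
heel 0.03 -0.115
cast all [-0.12043719 -0.04194988] [-0.05650662  0.04659388]
```

```bash
python3 -m pendant '[[5,-2,0,0.042,0],[10,-4,0,0.042,0],[15,-6,0,0.042,0],[20,-8,0,0.042,0],[21.9,-8.75,4,0.042,0],[21.9,-8.75,9,0.042,0],[21.9,-8.75,14,0.042,0],[21.9,-8.75,18,0.042,0],[21.9,-8.75,20.5,0.042,0],[21.9,-8.75,22,0.042,0],[21.9,-8.75,22.5,0.042,0],[21.9,-8.75,22.5,0.042,0]]'
cat > pos.py <<'E'
from h import *; from bench import robot; from scipy.spatial.transform import Rotation as Ro
s=robot.get_state(); o=np.array([.5379,-.0578]); a=np.radians(-82.44); ex=np.array([np.cos(a),np.sin(a)]); ey=np.array([-ex[1],ex[0]])
M=Ro.from_quat(np.roll(s["eef_rot"],-1)).as_matrix(); d=s["eef_pos"][:2]-o; fx=-M[:2,0]
t=d+.1667*fx
print("t",s["t"],"TCP unit",d@ex,d@ey,s["eef_pos"][2],"foot",t@ex,t@ey,"yaw err deg",np.degrees(np.arctan2(fx@ey,fx@ex)),"push",-s["force"][:2]@ex,"side",s["force"][:2]@ey,"fz",s["force"][2], "tilt",M[2,:2], "torque",s["torque"].round(2))
E
python3 pos.py; python3 look.py w3
```

```text
t: 6.82
eef_pos: [0.4958, 0.2617, 0.0749]
eef_rot: [0.0, 0.658, 0.753, 0.0]
force: [-0.2, 0.1, -1.0]
width: 0.015
gripper_force: 78.1
t 6.825 TCP unit -0.3222970257857578 0.00026470432082261423 0.07486130238835546 foot -0.15559730834464408 0.0005613223295562135 yaw err deg 0.1019494355058229 push 0.10607521716368165 side -0.2025897963838672 fz -1.0071606945358205 tilt [0.00047321 0.00072014] torque [ 0.02 -0.03 -0.01]
[0.49601113 0.26160958 0.07514613] [2.13358386e-04 6.58421053e-01 7.52649513e-01 6.17688602e-04] 6.875 [-0.06  0.62 -0.69  1.88  0.53  0.83 -0.89]
cam [0.48534453 0.33456977 0.1985975 ] 326.9434317934442
```

View pics/w3.png

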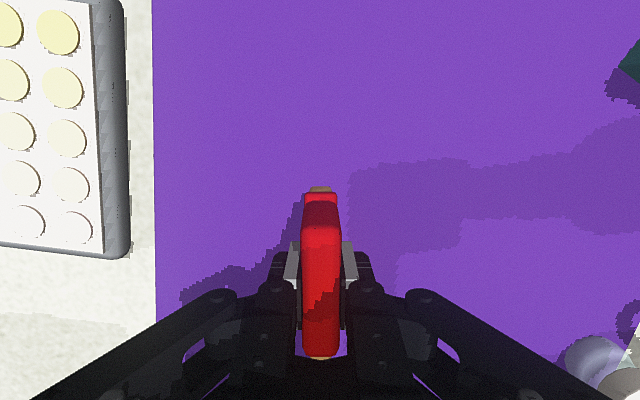

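The stick is held straight and sits behind the deck. I lower it 2 mm, approach and begin pushing.

```bash
python3 -m pendant '[[-1,0,0.2,0,0],[-2,0,0.2,0,0],[-3,0,0.2,0,0],[-3.3,0,0.2,0,0],[-3.6,0,0.2,0,0],[-3.9,0,0.2,0,0],[-4.2,0,0.2,0,0],[-4.5,0,0.2,0,0],[-4.8,0,0.2,0,0],[-5.1,0,0.2,0,0],[-5.4,0,0.2,0,0],[-5.7,0,0.2,0,0]]'; python3 pos.py
python3 -m pendant '[[-0.3,0,0,0,0],[-0.6,0,0,0,0],[-0.9,0,0,0,0],[-1.2,0,0,0,0],[-1.5,0,0,0,0],[-1.8,0,0,0,0],[-2.1,0,0,0,0],[-2.4,0,0,0,0],[-2.7,0,0,0,0]]'; python3 pos.py
```

```text
t: 8.38
eef_pos: [0.5033, 0.2043, 0.0723]
eef_rot: [0.0, 0.659, 0.753, 0.0]
force: [0.1, 1.7, -0.2]
width: 0.0151
gripper_force: 78.1
t 8.375 TCP unit -0.26437622425872337 0.00018412671810240496 0.0722904682952902 foot -0.09767632082697221 0.0003635476742969159 yaw err deg 0.06166805957825325 push 1.7132562572374015 side 0.3174912786105178 fz -0.2094323752509023 tilt [-1.19454601e-05  4.41604469e-05] torque [0.3  0.01 0.  ]
t: 9.5
eef_pos: [0.5069, 0.1775, 0.0723]
eef_rot: [0.0, 0.659, 0.753, -0.0]
force: [-1.0, 1.3, -1.8]
width: 0.0148
gripper_force: 78.1
t 9.5 TCP unit -0.23736087436836062 0.00019613461359241078 0.07227777489868449 foot -0.07066097216754075 0.0003765947285269502 yaw err deg 0.06202522485428325 push 1.3728397691474141 side -0.8224016126663879 fz -1.7869538017290012 tilt [-3.81214258e-05  4.69244285e-06] torque [ 0.25  0.03 -0.  ]
```

```bash
python3 -m pendant '[[-0.3,0,0,0,0],[-0.6,0,0,0,0],[-0.9,0,0,0,0],[-1.2,0,0,0,0],[-1.5,0,0,0,0],[-1.8,0,0,0,0],[-2.1,0,0,0,0],[-2.4,0,0,0,0],[-2.7,0,0,0,0],[-3,0,0,0,0]]'; python3 pos.py
python3 -c "
from bench import vision; import cv2
f=vision.grab_frame('scene'); cv2.imwrite('pics/s1.png',cv2.resize(f['color'][180:310,180:340,::-1],None,fx=4,fy=4))"
```

```text
t: 10.75
eef_pos: [0.5109, 0.1479, 0.0723]
eef_rot: [-0.0, 0.659, 0.753, 0.0]
force: [0.2, 2.7, -1.1]
width: 0.0148
gripper_force: 78.1
t 10.75 TCP unit -0.20748532105596326 0.00025033487549415114 0.07229969397939613 foot -0.04078543599432858 0.0004449904924981697 yaw err deg 0.06690430674032677 push 2.6231691761493168 side 0.5493450411899862 fz -1.1152776562438453 tilt [1.24340031e-04 9.03032753e-05] torque [ 0.55  0.08 -0.03]
```

View pics/s1.png

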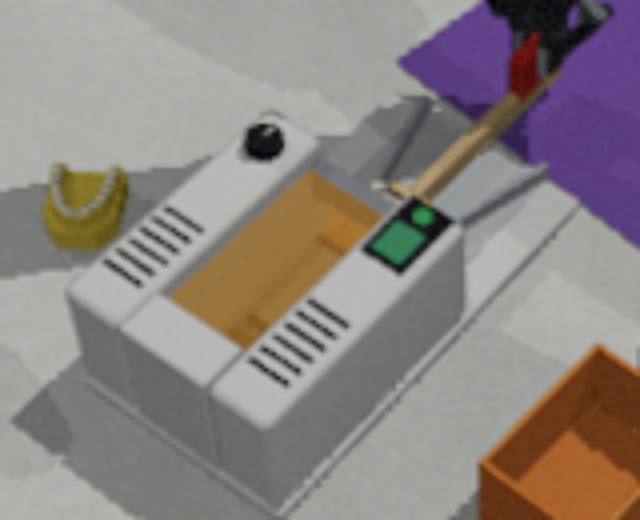

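The scene view shows the foot at about (400,190) in the crop, pushing the cast in under the guard, straight. Continuing to about 10 mm short of the earliest possible stop position.

```bash
python3 -m pendant '[[-0.3,0,0,0,0],[-0.6,0,0,0,0],[-0.9,0,0,0,0],[-1.2,0,0,0,0],[-1.5,0,0,0,0],[-1.8,0,0,0,0],[-2.1,0,0,0,0],[-2.4,0,0,0,0],[-2.7,0,0,0,0],[-3,0,0,0,0],[-3.3,0,0,0,0],[-3.6,0,0,0,0]]'; python3 pos.py
python3 -m pendant '[[-0.3,0,0,0,0],[-0.6,0,0,0,0],[-0.9,0,0,0,0],[-1.2,0,0,0,0],[-1.5,0,0,0,0],[-1.8,0,0,0,0],[-2.1,0,0,0,0],[-2.4,0,0,0,0],[-2.7,0,0,0,0],[-3,0,0,0,0],[-3.2,0,0,0,0],[-3.2,0,0,0,0]]'; python3 pos.py
```

```text
t: 12.3
eef_pos: [0.5156, 0.1121, 0.0723]
eef_rot: [0.0, 0.659, 0.753, -0.0]
force: [-0.3, 3.3, 0.0]
width: 0.0149
gripper_force: 78.2
t 12.3 TCP unit -0.17133752945843359 0.00022216735303962488 0.07226389682518407 foot -0.004637618326741937 0.00039378573985032116 yaw err deg 0.05898626886125107 push 3.337261882902516 side 0.1375417100187745 fz 0.019126568790437837 tilt [-7.95413355e-05 -7.82115381e-05] torque [ 0.44  0.06 -0.02]
t: 13.8
eef_pos: [0.5199, 0.0801, 0.0722]
eef_rot: [0.0, 0.659, 0.752, -0.0]
force: [1.1, 0.7, -0.8]
width: 0.0148
gripper_force: 78.1
t 13.8 TCP unit -0.13906226191610008 0.0002520134136654554 0.07220334643203782 foot 0.02763767698296295 0.000366371388750932 yaw err deg 0.03930552309426683 push 0.5823364082110912 side 1.1387951134532872 fz -0.8175089736889709 tilt [-0.0005123 -0.0002046] torque [ 0.13 -0.03  0.  ]
```

```bash
cat > chk.py <<'E'
from pos import *
p=-s["force"][:2]@ex; raise SystemExit(int(p>5 or abs(s["torque"][0])>.75))
E
python3 -m pendant '[[-0.2,0,0,0,0],[-0.4,0,0,0,0],[-0.6,0,0,0,0],[-0.8,0,0,0,0],[-1.0,0,0,0,0]]' >/dev/null; python3 chk.py && 
python3 -m pendant '[[-0.1,0,0,0,0],[-0.2,0,0,0,0]]' >/dev/null && python3 chk.py &&
python3 -m pendant '[[-0.1,0,0,0,0],[-0.2,0,0,0,0]]' >/dev/null && python3 chk.py &&
python3 -m pendant '[[-0.1,0,0,0,0],[-0.2,0,0,0,0]]' >/dev/null && python3 chk.py &&
python3 -m pendant '[[-0.1,0,0,0,0],[-0.2,0,0,0,0]]' >/dev/null && python3 chk.py &&
python3 -m pendant '[[-0.1,0,0,0,0],[-0.2,0,0,0,0]]' >/dev/null && python3 chk.py
```

```text
t 14.425 TCP unit -0.12929382841238354 0.00021662024175041138 0.07216300384810995 foot 0.037406095441584714 0.0003748643025295721 yaw err deg 0.05438943151643461 push 1.019013646384017 side -0.20576637763655461 fz -1.6294224043640775 tilt [-0.00011157 -0.00023003] torque [0.44 0.02 0.  ]
t 14.675 TCP unit -0.12744407702485827 0.00022328072774018259 0.07221692983394118 foot 0.03925585179000021 0.000377271400016773 yaw err deg 0.052927515679850635 push 1.0281905894199448 side -0.3594637444974982 fz -1.5025577865085 tilt [-2.68234049e-05 -2.03861527e-04] torque [ 0.44  0.07 -0.03]
t 14.925 TCP unit -0.12552173928277366 0.0002886608323317165 0.07225666314338841 foot 0.041178168047867655 0.00046443327781164217 yaw err deg 0.06041404407240862 push 1.2159461288072058 side -0.6966951811213574 fz -1.2312811004265216 tilt [ 3.29095851e-07 -5.55844589e-05] torque [ 0.43  0.09 -0.02]
t 15.175 TCP unit -0.12351751013608209 0.0003065973876547249 0.07226713957450591 foot 0.04318239568120227 0.0004837713236095213 yaw err deg 0.06089574494848592 push 0.9204005931997183 side -0.4189486813914771 fz -1.713540755797945 tilt [-1.88794889e-05 -2.31738360e-05] torque [ 0.43  0.1  -0.03]
t 15.425 TCP unit -0.12149775417878449 0.0003116656001613961 0.07228114895647432 foot 0.04520215563987143 0.0004850133462261812 yaw err deg 0.059580660051983404 push 1.3532294574993813 side 0.019080620100359044 fz -2.1493644904887956 tilt [-2.47416354e-05 -6.10762244e-06] torque [ 0.48  0.1  -0.  ]
t 15.675 TCP unit -0.11951754040385507 0.0003302561209248771 0.07229825197001968 foot 0.04718235578880083 0.0005162091436355381 yaw err deg 0.06391317099288359 push 0.9448680451942248 side -0.05217158918301463 fz -2.456247655655191 tilt [-3.33087887e-05  3.95724387e-05] torque [ 0.46  0.04 -0.04]
```

```bash
sed -i 's/^print.*/print(round(s["t"],2),"foot",(t@ex).round(4),"push",(-s["force"][:2]@ex).round(2),"tq",s["torque"].round(2),"fz",s["force"][2].round(1))/' pos.py
python3 -m pendant '[[-0.1,0,0,0,0],[-0.2,0,0,0,0]]' >/dev/null && python3 chk.py &&
python3 -m pendant '[[-0.1,0,0,0,0],[-0.2,0,0,0,0]]' >/dev/null && python3 chk.py &&
python3 -m pendant '[[-0.1,0,0,0,0],[-0.2,0,0,0,0]]' >/dev/null && python3 chk.py &&
python3 -m pendant '[[-0.1,0,0,0,0],[-0.2,0,0,0,0]]' >/dev/null && python3 chk.py &&
python3 -m pendant '[[-0.1,0,0,0,0],[-0.2,0,0,0,0]]' >/dev/null && python3 chk.py &&
python3 -m pendant '[[-0.1,0,0,0,0],[-0.2,0,0,0,0]]' >/dev/null && python3 chk.py &&
python3 -m pendant '[[-0.1,0,0,0,0],[-0.2,0,0,0,0]]' >/dev/null && python3 chk.py &&
python3 -m pendant '[[-0.1,0,0,0,0],[-0.2,0,0,0,0]]' >/dev/null && python3 chk.py &&
python3 -m pendant '[[-0.1,0,0,0,0],[-0.2,0,0,0,0]]' >/dev/null && python3 chk.py
```

```text
15.93 foot 0.0484 push 4.26 tq [ 1.24  0.26 -0.06] fz -1.0
```

```bash
python3 -m pendant '[[0,0,0,0,0]]' >/dev/null; python3 pos.py;  python3 -m pendant '[[0,0,0,0,0]]' >/dev/null; python3 pos.py
```

```text
16.05 foot 0.0485 push 4.35 tq [ 1.15  0.21 -0.12] fz -1.4
16.18 foot 0.0486 push 4.73 tq [ 1.18  0.2  -0.04] fz -1.0
```

```bash
python3 -m pendant '[[-0.05,0,0,0,0],[-0.1,0,0,0,0]]' >/dev/null; python3 pos.py;  python3 -m pendant '[[0,0,0,0,0]]' >/dev/null; python3 pos.py
```

```text
16.43 foot 0.0491 push 6.72 tq [ 1.62  0.3  -0.13] fz -0.5
16.55 foot 0.0492 push 7.05 tq [ 1.49  0.23 -0.11] fz -0.2
```

```bash
python3 -m pendant '[[-0.05,0,0,0,0],[-0.05,0,0,0,0]]' >/dev/null; python3 pos.py;  python3 -m pendant '[[0,0,0,0,0],[0,0,0,0,0]]' >/dev/null; python3 pos.py
```

```text
16.8 foot 0.0494 push 7.54 tq [ 1.61  0.35 -0.15] fz -0.3
17.05 foot 0.0494 push 7.43 tq [ 1.58  0.35 -0.19] fz -0.1
```

The stop gave clearly and holds at about 7.5 N. Now I ease off slowly and draw the stick straight out.

```bash
python3 -m pendant '[[0.05,0,0,0,0],[0.1,0,0,0,0],[0.15,0,0,0,0],[0.2,0,0,0,0],[0.25,0,0,0,0],[0.3,0,0,0,0],[0.35,0,0,0,0],[0.45,0,0,0,0],[0.6,0,0,0,0],[0.9,0,0,0,0],[1.3,0,0,0,0],[1.8,0,0,0,0]]'>/dev/null; python3 pos.py
python3 -m pendant '[[0.8,0,0,0,0],[1.6,0,0,0,0],[2.4,0,0,0,0],[3.2,0,0,0,0],[4,0,0,0,0],[4.8,0,0,0,0],[5.6,0,0,0,0],[6.4,0,0,0,0],[6.4,0,0,0,0],[6.4,0,0,0,0],[6.4,0,0,0,0]]'>/dev/null; python3 pos.py
python3 -m pendant '[[2,0,0,0,0],[4,0,0,0,0],[6,0,0,0,0],[8,0,0,0,0],[10,0,0,0,0],[12,0,0,0,0],[13,0,-0.5,0,0],[14,0,-2,0,0],[14,0,-4,0,0],[14,0,-6,0,0],[14,0,-6,0,0]]'; python3 pos.py; python3 look.py w4
python3 -c "
from bench import vision; import cv2,numpy as np
f=vision.grab_frame('top');np.savez('top1.npz',**f);a=cv2.resize(f['color'][155:250,200:450,::-1],None,fx=3,fy=3)
f=vision.grab_frame('scene');b=cv2.resize(f['color'][180:270,150:400,::-1],None,fx=3,fy=3); cv2.imwrite('pics/c4.png',np.vstack([a,b]))"
```

```text
18.55 foot 0.034 push -0.71 tq [ 0.12 -0.01  0.03] fz -1.5
19.93 foot -0.0309 push -0.4 tq [ 0.05 -0.07 -0.05] fz -0.8
t: 21.3
eef_pos: [0.4948, 0.2773, 0.1347]
eef_rot: [0.001, 0.659, 0.752, 0.002]
force: [-0.8, 0.2, -1.1]
width: 0.0151
gripper_force: 79.0
21.3 foot -0.1712 push 0.27 tq [0.   0.03 0.  ] fz -1.1
[0.49430832 0.2768389  0.13342641] [7.07055602e-04 6.59017072e-01 7.52127197e-01 8.23332890e-04] 21.35 [-0.05  0.55 -0.74  1.83  0.46  0.94 -0.86]
cam [0.48420369 0.35012447 0.25843387] 326.9434317934442
```

View pics/c4.png

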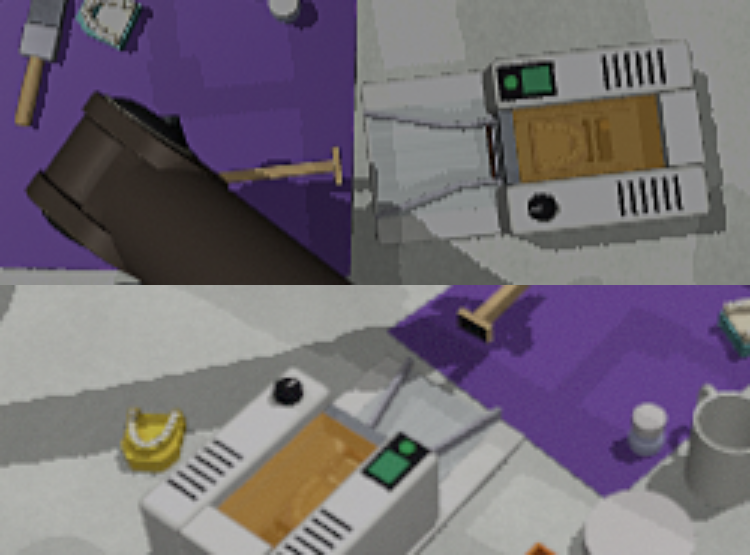

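The crop shows the cast straight in the chamber against the stop (about 535–600, 145 in the top crop) and the guard hanging shut at the mouth. I carry the stick back to its original spot.

```bash
python3 -m pendant '[[3,3,0,-0.042,0],[6.9,6,0,-0.042,0],[6.9,7.05,0,-0.042,0],[6.9,7.05,2,-0.042,0],[6.9,7.05,4,-0.042,0],[6.9,7.05,6,-0.042,0],[6.9,7.05,7,-0.042,0],[6.9,7.05,7.6,-0.042,0],[6.9,7.05,7.85,-0.042,0],[6.9,7.05,7.85,-0.042,0],[6.9,7.05,7.85,-0.042,0]]'
```

```text
t: 22.82
eef_pos: [0.5545, 0.3553, 0.0544]
eef_rot: [0.0, 0.643, 0.766, 0.0]
force: [-0.5, -0.1, -1.0]
width: 0.0144
gripper_force: 79.1
```

```bash
python3 -m pendant '[[0,0,0.05,0,0],[0,0,0.1,0,0],[0,0,0.15,0,0],[0,0,0.15,0,0]]'
```

```text
t: 23.32
eef_pos: [0.5544, 0.3557, 0.0529]
eef_rot: [0.0, 0.642, 0.766, 0.001]
force: [-0.1, 1.4, 4.7]
width: 0.0147
gripper_force: 80.1
```

Contact with the mat at 4.7 N, the same as at the grasp. I open partway, then fully, and lift.

```bash
python3 -m pendant '[[0,0,0,0,30],[0,0,0,0,60],[0,0,0,0,80],[0,0,0,0,80],[0,0,0,0,80],[0,0,-2,0,80],[0,0,-6,0,80],[0,0,-11,0,80],[0,0,-16,0,80],[0,0,-20,0,80],[0,0,-20,0,80],[0,0,-20,0,80]]'
python3 look.py w5; python3 st.py w5
python3 -c "
from bench import vision; import cv2,numpy as np
g=np.load('w5.npz')['color'][:,:,::-1]; f=vision.grab_frame('top');a=cv2.resize(f['color'][155:250,200:450,::-1],(640,243)); cv2.imwrite('pics/c5.png',np.vstack([a,g[:340]]))"
```

```text
t: 24.82
eef_pos: [0.554, 0.3549, 0.2527]
eef_rot: [0.0, 0.643, 0.766, 0.0]
force: [-0.1, -0.0, -0.9]
width: 0.0685
gripper_force: 0.0
[0.55386633 0.35459983 0.25181433] [ 1.37747684e-05  6.42598618e-01  7.66202766e-01 -5.80958819e-04] 24.875 [-0.15  0.58 -0.77  1.47  0.41  1.26 -0.78]
cam [0.5406082  0.4273421  0.37642185] 326.9434317934442
grip ((0.5542113184928894, 0.3544166088104248), (0.01400521770119667, 0.05812627077102661), 10.133378028869629) 0.06470549183136817
bar reach 0.04168399329997329 0.1639017128615748 z 0.026597358276188466
foot width 0.03821563007632276
yaw grip->foot -80.05608693322453 bar -79.58634168683365
toolx yaw 100.02827099259034
tool shift cm [-8.63238560e-03  4.83036935e-02  2.00814109e+01]
```

View pics/c5.png

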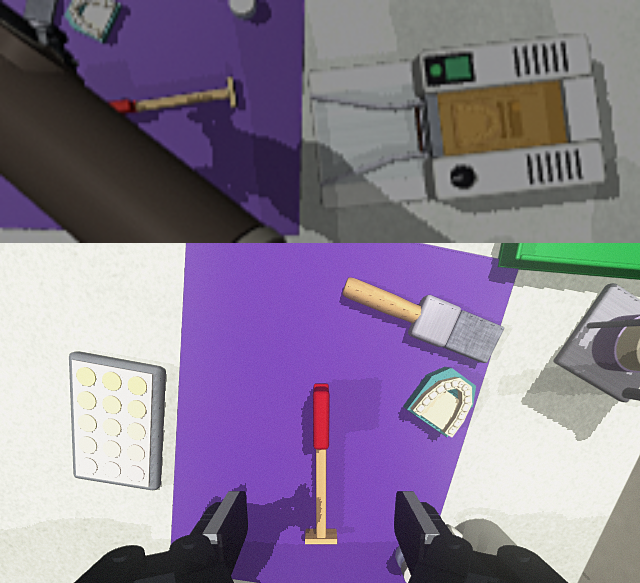

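The picture shows the stick flat on the mat (grip at 320,415, foot at 320,538), with the top of its grip at 65 mm and its bar at 27 mm. The cast is still against the stop and the guard is shut. Handing in.

```bash
python3 -c "
from bench import robot; print(robot.close_job())"
```

```text
the job is handed in; nothing more can be done
None
```

The job is handed in with no verdict returned: the stick pressed the cast home at about 7.5 N, and in the last pictures the cast stood against the back stop, the guard looked shut, and the stick lay flat in its original place on the mat.

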